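# Latch the hatch of a mango dryer

## Task

Close the bench-top fruit dryer: squeeze the hatch's two-plate handle to draw its bolt past the hold-open bar, slide the hatch shut, and with the handle no longer squeezed press it firmly home against the springy seal until the bolt springs fully out behind the end of the bar, and leave it latched so. Do not slam the hatch, and leave the jar, the bowl and the spatula where they are.

Things in the scene. Friction and masses are not known exactly. Their poses are not given: they have to be found in the camera images.
- dryer: Fixed bench-top dryer, white and aluminium, 260 (x) x 460 (y) x 178 mm high. Origin: centre of its underside, on the table. y runs along the hatch's track: the hatch closes towards +y over the well with the fruit tray and parks over the deck at -y. Rail tops 172 mm up; the frame's cross bar at the +y end (inner face y = 213, top 178 mm up) carries the rubber seal.
- hatch (a joint): Sliding hatch, clear panel in an aluminium border, 200 x 210 mm, top 166 mm up. Value (m): how far open; 0 = hard stop, 0.2 = fully open. Friction 2.5 N. With the bolt out it closes only to 0.100, where the bolt meets the hold-open bar. The springy seal pushes back from 0.010 (2 N) to 0 (18 N) and reopens an unlatched hatch to about 0.008. Latched, it rests near 0.0025.
- bolt (a joint): Sprung bolt on the hatch. Value (m): 0 = out, 0.014 = fully drawn. Squeezing the handle draws it to the dryer's +x against 5 to 9 N. It passes the hold-open bar when drawn over 0.010 (hold 0.012). Let go beside the bar, it rides along it at about 0.010, the hatch still slides, and past the bar's end it springs out by itself. A squeeze eased only when shut lets the seal win first.
- grip (a point): On the hatch's fixed handle plate: middle of its length and thickness, 10 mm below its top edge (210 mm above the table). The axes are the dryer's. The plate is upright, black, 8 mm thick (x), 70 mm long (y), from 169 to 220 mm above the table, clear at both ends, where it can be pushed along the track.
- squeeze_plate (a point): On the handle's sliding plate, which carries the bolt: middle of its length and thickness, 10 mm below its top edge. Upright, black, 8 mm thick (x), 44 mm long (y); 38 mm to the -x side of the fixed plate with the bolt out, 24 mm fully squeezed (outer faces 46 and 32 mm apart). The bolt runs to -x from its foot, top 182 mm above the table: keep fingertips above 187 mm outside it.
- bar_end (a point): Closing (+y) end of the fixed dark steel hold-open bar on the -x rail, middle of its top edge, 186 mm above the table. The bar runs 89 mm from here to -y, 19 mm wide (x). The bolt, 8 mm wide and square, opposite the middle of the handle, springs out past this end only when the hatch is open less than 0.0025 m.
- jar: Bystander: amber jar, 72 mm wide, 120 mm tall, standing beyond the dryer's +y end. Origin: centre of its foot.
- bowl: Bystander: steel bowl, 110 mm wide, 55 mm tall, beside the jar. Origin: centre of its foot.
- spatula: Bystander: spatula, 240 mm long, lying on the table beyond the dryer's -y end. Origin: its middle, on the table.

How it is judged (in metres and radians):
At the end, for the whole second after the job is handed in: The hatch is shut against its seal (no more than 4.5 mm open), at rest, and latched: the bolt is fully out (within 2 mm), beyond the closing end of the hold-open bar. Jar, bowl and spatula are at rest (value of joint hatch below 0.0045 m and value of joint bolt below 0.002 m and velocity of joint hatch between -0.01 and 0.01 m/s and linear speed of each of jar, bowl, spatula below 0.02 m/s); the robot touches nothing.
It fails at once if the hatch is slammed (closes faster than 0.4 m/s) (velocity of joint hatch below -0.4 m/s).
It fails at once if the jar, the bowl or the spatula is moved by more than 30 mm (distance of any of jar, bowl, spatula from where it was at the start of the episode above 0.03 m).
It fails at once if the jar or the bowl is tipped over (angle between any of jar, bowl's own z axis and vertical above 0.5 rad).
It also fails if it takes over 45 s, if anything falls off the work surface, if the arm or the gripper's body presses on something with over 40 N, if the wrist force passes 120 N, or if a joint passes its speed limit or range.

## Robot

A 6-joint arm with a two-finger parallel gripper is mounted at the origin on the work surface. World frame = base frame: x ahead of the robot, y to its left, z up, the work surface at z = 0. Lengths are in mm, angles in rad, forces in N, time in s.
With the tool pointing down it reaches from about 425 to 950 mm from the base axis. Payload 3.5 kg.
Tool frame: the origin (TCP) lies at the very end of the fingers, on their centre line; the grasp point (between the pads) lies 19 mm behind it; z points along the fingers, y is the line along which they close (so a half turn about z gives the same grasp; the last joint's range is limited). The gripper opens to 85 mm and grips with 20 to 120 N. Pads are 22 mm wide; open, the fingers measure 114 mm over their backs; the gripper's body (76 mm by 85 mm) begins 54 mm behind the grasp point. The pads swing forward as they close: fully open they stand 13 mm farther back than shut.
Start: joints at [-1.333, 0.286, 1.577, -0, 1.279, -0.15], TCP at [255.275, -624.853, 231.325] pointing down, gripper open.
Joint ranges: [-2.77, 2.77], [-0.9, 2.22], [0.21, 2.48], [-1.53, 4.67], [0.24, 2.81], [-2.84, 2.84]. Speed limits (rad/s): [2.79, 2.79, 3.14, 3.14, 3.14, 3.14].

## Interface

Orientations are given as a unit quaternion [x, y, z, w].
In Python, from cell import arm gives the robot as it stands.
- The arm moves only by the tool servo_tool, never from a script. Its argument "series" is a list of rows, each a list of 6 numbers: the shift along the tool's x, y, z in cm, then the turn, a rotation vector about the tool's x, y, z in rad. In form: [[x, y, z, ax, ay, az], ...]. A call has 1 to 20 rows; each row shifts and turns the commanded pose from where the row before left it, along the tool's axes as they then stand; what a row does not reach is not made up. A row lasts 1/12 s, in which the tool goes at most 41.7 mm and 7.16 degrees, less where a joint would pass 70% of its speed; a pose out of reach is approached as far as the arm can. A call is refused whole if a number of a shift passes 4.17 or a number of a turn 0.125, either way. A call with a gripper value outside its range is refused whole. "jaw" is the gripper's target within -1 to 1 (shut at 1, half-way at 0, fully open at -1), set as the call begins (left out, the last holds). The fingers move at their own pace and stop on an object; "grip_force" is the grip in N (left out, the last holds). Time passes only in rows, so rows that do not move let the fingers close. It gives the time, the measured TCP pose, the force, the opening and the grip force at its end, in the units of the state.
- arm.get_state(): the state, without advancing time (a new reading comes with each control period).
- arm.get_image(name): name is "side" or "top"; returns (picture, depth): 400x640x3 uint8, red, green, blue; 400x640 float32, mm along the optical axis (not along the pixel's ray), 0 where there is no reading.
- arm.camera_info(name): a dict with "camera_matrix" (3x3 intrinsics, pixels), "view" (4x4, takes a point from world to camera coordinates). Camera axes: x right, y up, looking along -z (the intrinsics and any distortion apply to the point x, -y, -z); pixel columns grow to the right and rows downward; lengths in mm; the calibration is good to about 2 mm. A picture is of the moment at which its call begins. camera_info takes no time and is no camera call.
- arm.finish_job(): hands the job in; it is judged then, once.
Trained networks look in the newest picture that a camera, given by its name, has taken for a name from the list of things; names that differ only in an ending like _2 or _b are one class to them, and where a whole thing is asked for, a point or a joint stands for the part that bears it (a point fixed in the world has none). Each returns a list of dicts, best first, with "score" (0 to 1); they miss things now and then, are a little off and sometimes report something else, mostly with a low value. They report only what shows in the picture. A call takes as long as a camera call.
- arm.look_for(target, camera): "extent" ([left, top, right, bottom] in pixels, round what is visible of it).
The state is a dict: "t": time; "joint_pos": joint angles; "dq": joint speeds; "joint_efforts": joint torques, N m; "position": TCP position; "eef_rot": TCP orientation; "force": force on the tool from outside, world axes, zero at the start; "ft_torque": the same for the moment, N m; "gripper_width": finger opening in mm; "grasp_force": force on a finger pad.
Only numpy, scipy, OpenCV 4.12 (cv2) and the standard library are available. Lean on these libraries where they do the work, as an engineer would, in place of code of your own. Each camera call takes 0.05 s, during which the arm holds its last target. There are 200 camera calls.

## Working session

There is one attempt and no reset: what is moved stays moved. The work goes in short steps, Python scripts to look and compute and a tool call to move; the robot and the scene stay as the last step left them, time stands still between calls to the robot, and variables do not carry over. Pictures are saved under pics/ and viewed, at most 10 in all, crops included, and the job is handed in when it is done.

Besides the shell and the picture viewer there is one more tool, called after "Call:" as name(argument=value, ...), one argument or row to a line, values as JSON. servo_tool: Moves the arm, as the interface text tells. Its arguments: {"type":"object","properties":{"series":{"type":"array"},"jaw":{"type":"number"},"grip_force":{"type":"number"}},"required":["series"]}

```bash
mkdir -p pics; cat > h.py <<'E'
from cell import arm
import numpy as np, cv2
def world(name,depth,u,v,d=None):
    ci=arm.camera_info(name);K=np.array(ci["camera_matrix"]);V=np.linalg.inv(np.array(ci["view"]))
    if d is None:
        p=depth[int(v)-1:int(v)+2,int(u)-1:int(u)+2];p=p[p>0];d=np.median(p) if len(p) else np.nan
    x=(u-K[0,2])/K[0,0]*d;y=(v-K[1,2])/K[1,1]*d
    return (V@[x,-y,-d,1])[:3]
def atz(name,u,v,z):
    a=world(name,None,u,v,100.);b=world(name,None,u,v,1000.)
    return a+(b-a)*(z-a[2])/(b[2]-a[2])
E
python3 - <<'E'
from h import *
s=arm.get_state();print({k:np.round(v,3) for k,v in s.items()})
for n in("top","side"):
    im,d=arm.get_image(n);cv2.imwrite(f"pics/{n}0.png",im[:,:,::-1]);np.save(f"{n}.npy",d)
    print(n,arm.camera_info(n))
    for t in("dryer","hatch","grip","squeeze_plate","bar_end","bolt","jar","bowl","spatula"):
        for r in arm.look_for(t,n)[:2]:
            e=r["extent"];u,v=(e[0]+e[2])/2,(e[1]+e[3])/2
            print(t,np.round(e,1),round(r["score"],2),np.round(world(n,d,u,v),0))
E
```

```text
{'t': np.float64(0.0), 'joint_pos': array([-1.333,  0.287,  1.578,  0.   ,  1.279, -0.15 ]), 'dq': array([ 0.001, -0.001,  0.002,  0.   , -0.   , -0.001]), 'joint_efforts': array([ 2.0000e-03, -4.0598e+01, -2.9262e+01, -0.0000e+00,  6.0000e-03,
       -0.0000e+00]), 'position': array([ 255.119, -624.221,  229.927]), 'eef_rot': array([ 0.981,  0.193, -0.   , -0.001]), 'force': array([0.421, 0.101, 0.978]), 'ft_torque': array([-0.022,  0.002, -0.011]), 'grasp_force': np.float64(0.0), 'gripper_width': np.float64(85.603)}
top {'camera_matrix': array([[364.61132664,   0.        , 325.22073311],
       [  0.        , 364.61132664, 201.56193839],
       [  0.        ,   0.        ,   1.        ]]), 'view': array([[ 8.56120988e-03, -9.99876287e-01,  1.31953004e-02,
         3.20982272e+01],
       [ 9.85398817e-01,  1.06797624e-02,  1.69926793e-01,
        -5.31754571e+02],
       [-1.70046694e-01,  1.15478544e-02,  9.85368342e-01,
        -8.66978365e+02],
       [ 0.00000000e+00,  0.00000000e+00,  0.00000000e+00,
         1.00000000e+00]])}
dryer [238.9  94.4 474.5 270.3] 0.81 [553. -29. 1
[... 838 characters left out ...]
-01,
        -3.73738669e+02],
       [-5.33763050e-01,  4.91893268e-01,  6.87850289e-01,
        -1.01123070e+03],
       [ 0.00000000e+00,  0.00000000e+00,  0.00000000e+00,
         1.00000000e+00]])}
hatch [274.6 147.1 371.9 215.5] 0.97 [540. -20. 189.]
grip [274.2 151.8 370.3 212.9] 0.57 [557. -33. 167.]
squeeze_plate [339.  170.2 361.3 191.6] 0.48 [511. -96. 166.]
bar_end [276.2 146.7 366.7 212.5] 0.65 [569. -41. 164.]
bar_end [340.7 195.2 356.5 219.8] 0.48 [427.  -3. 183.]
jar [246.7 258.1 274.5 309.9] 0.93 [436. 279. 107.]
bowl [286.  290.5 333.7 331. ] 0.56 [351. 197.   4.]
bowl [231.1 130.4 389.1 292. ] 0.23 [524.  42. 127.]
spatula [389.1 173.7 409.  182.4] 0.51 [ 528. -364.   14.]
```

```bash
python3 - <<'E'
import cv2
a=cv2.imread("pics/top0.png")[80:320,200:500];cv2.imwrite("pics/t1.png",cv2.resize(a,None,fx=2.5,fy=2.5,interpolation=cv2.INTER_CUBIC))
a=cv2.imread("pics/side0.png")[120:340,210:430];cv2.imwrite("pics/s1.png",cv2.resize(a,None,fx=2.5,fy=2.5,interpolation=cv2.INTER_CUBIC))
E
```

```text
(no output)
```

View pics/t1.png

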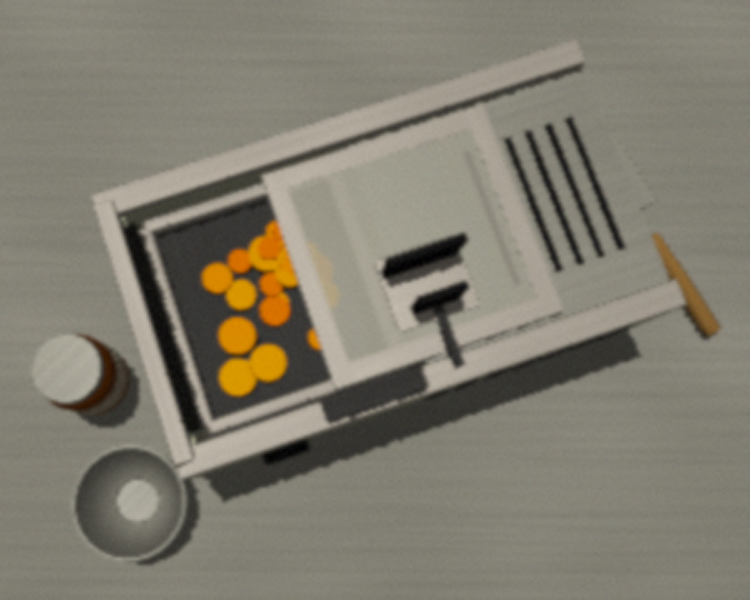

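View pics/s1.png

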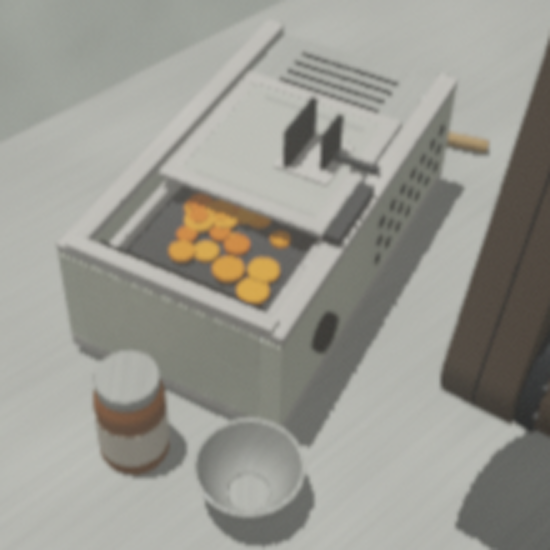

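The top view shows the dryer turned about 18°, with +y to the left and slightly down. The handle plates are near full-image px (370,180), and the bolt is at about (382,220), just on the -y side of the bar. The bar runs from px (329,245) to (370,232). The jar is at (228,228), the bowl at (252,280) and the spatula at (474,193). Next I fit the plates from the depth images.

```bash
cat >> h.py <<'E'
def cloud(n,d):
    ci=arm.camera_info(n);K=np.array(ci["camera_matrix"]);V=np.linalg.inv(np.array(ci["view"]))
    v,u=np.nonzero(d>0);z=d[v,u].astype(float)
    P=np.c_[(u-K[0,2])/K[0,0]*z,-(v-K[1,2])/K[1,1]*z,-z]
    return P@V[:3,:3].T+V[:3,3],u,v
E
python3 - <<'E'
from h import *
for n in("top","side"):
    P,u,v=cloud(n,np.load(n+".npy"))
    # rails/cross bar
    m=(P[:,2]>167)&(P[:,2]<190)&(abs(P[:,0]-550)<250)&(P[:,1]>-330)&(P[:,1]<250)
    r=cv2.minAreaRect(P[m,:2].astype(np.float32));print(n,"rect",r)
    m=(P[:,2]>195)&(P[:,2]<230)&(abs(P[:,0]-520)<120)&(abs(P[:,1]+60)<120)
    Q=P[m];print(m.sum(),Q.min(0).round(),Q.max(0).round())
    lab=(Q[:,2]>205)
    for q in sorted(Q[lab].round(0).tolist()): print(q,end=" ")
    print()
# far rail edge and cross bar by eye
for nm,(a,b),z in [("cbL",(97,197),178),("cbN",(185,465),178),("railfar",(578,42),172),("fix0",(383,270),220),("fix1",(465,236),220),("sq0",(414,298),220),("sq1",(466,283),220),("barend",(322,408),186),("bar-",(425,378),186),("bolttip",(458,362),182)]:
    print(nm,atz("top",a/2.5+200,b/2.5+80,z).round(1))
E
```

```text
top rect ((560.0945434570312, -25.096160888671875), (260.4493713378906, 460.68212890625), 19.439617156982422)
310 [502. -86. 196.] [563. -20. 224.]
[502.0, -48.0, 214.0] [503.0, -51.0, 209.0] [503.0, -49.0, 221.0] [503.0, -46.0, 210.0] [504.0, -53.0, 218.0] [504.0, -52.0, 217.0] [504.0, -47.0, 218.0] [504.0, -46.0, 216.0] [505.0, -57.0, 210.0] [505.0, -53.0, 220.0] [505.0, -51.0, 220.0] [505.0, -47.0, 220.0] [505.0, -45.0, 221.0] [506.0, -60.0, 215.0] [506.0, -57.0, 219.0] [506.0, -55.0, 219.0] [506.0, -50.0, 216.0] [506.0, -45.0, 206.0] [507.0, -57.0, 221.0] [507.0, -49.0, 221.0] [508.0, -66.0, 216.0] [508.0, -64.0, 216.0] [508.0, -63.0, 206.0] [508.0, -61.0, 219.0] [508.0, -60.0, 218.0] [508.0, -56.0, 218.0] [508.0, -53.0, 220.0] [508.0, -51.0, 218.0] [508.0, -47.0, 220.0] [508.0, -45.0, 208.0] [508.0, -45.0, 218.0] [509.0, -53.0, 221.0] [510.0, -70.0, 218.0] [510.0, -69.0, 209.0] [510.0, -67.0, 220.0] [510.0, -65.0, 220.0] [510.0, -63.0, 219.0] [510.0, -61.0, 220.0] [510.0, -59.0, 220.0] [510.0, -57.0, 220.0] [510.0, -55.0, 219.0] [510.0, -51.0, 219.0] [510.0, -49.0, 219.0] [510.0
[... 8151 characters left out ...]
0] [554.0, -64.0, 221.0] [554.0, -61.0, 219.0] [554.0, -56.0, 218.0] [555.0, -82.0, 207.0] [555.0, -81.0, 218.0] [555.0, -78.0, 206.0] [556.0, -78.0, 212.0] [556.0, -78.0, 219.0] [556.0, -70.0, 220.0] [557.0, -83.0, 209.0] [557.0, -83.0, 213.0] [557.0, -71.0, 215.0] [558.0, -84.0, 219.0] [558.0, -79.0, 221.0] [558.0, -75.0, 220.0] [558.0, -64.0, 218.0] [559.0, -70.0, 218.0] [560.0, -74.0, 219.0] [562.0, -84.0, 220.0] [563.0, -81.0, 217.0] 
cbL [600.6 227.1 178. ]
cbN [372.3 143.5 178. ]
railfar [ 753.6 -199.9  172. ]
fix0 [529.8 -17.3 220. ]
fix1 [559.  -84.6 220. ]
sq0 [507.  -42.3 220. ]
sq1 [519.8 -84.7 220. ]
barend [419.8  30.7 186. ]
bar- [445.5 -55.  186. ]
bolttip [459.6 -83.5 182. ]
```

```bash
cat >> h.py <<'E'
O=np.array([560.4,-24.2]);Y=np.radians(19.44);R2=np.array([[np.cos(Y),-np.sin(Y)],[np.sin(Y),np.cos(Y)]])
def todry(p): return (np.asarray(p)[...,:2]-O)@R2
E
python3 - <<'E'
from h import *
for n in("top","side"):
    P,u,v=cloud(n,np.load(n+".npy"))
    D=todry(P);m=(P[:,2]>217.5)&(P[:,2]<223)&(abs(D[:,0])<110)&(abs(D[:,1])<150)
    D=D[m]
    for s in(D[:,0]<D[:,0].mean(),D[:,0]>D[:,0].mean()):
        q=D[s];print(n,q.min(0).round(1),q.max(0).round(1),np.median(q,0).round(1),cv2.minAreaRect(q.astype(np.float32)))
print(todry([[419.8,30.7],[445.5,-55],[459.6,-83.5]]).round(1))
s=arm.get_state();p=s["position"];print(todry(p),p[2])
E
```

```text
top [-63.1 -44.3] [-54.9  -1.3] [-59.  -22.5] ((-59.06842041015625, -22.779428482055664), (7.696371555328369, 43.0280876159668), 0.8737372756004333)
top [-25.1 -58.1] [-16.9  11.6] [-21.3 -24. ] ((-21.019546508789062, -23.260116577148438), (69.67311096191406, 8.123457908630371), 89.8705062866211)
side [-61.1 -43.7] [-54.5  -2.3] [-58.3 -24.1] ((-57.84861373901367, -22.994489669799805), (6.228228569030762, 41.56861114501953), 1.6355735063552856)
side [-24.9 -56.7] [-15.7  10.8] [-20.  -20.5] ((-20.012786865234375, -22.95937728881836), (8.85637378692627, 67.56250762939453), 0.7171797156333923)
[[-114.3   98.6]
 [-118.6    9.2]
 [-114.8  -22.4]]
[-487.631724   -464.87170144] 231.3350632010214
```

Call:
servo_tool(
  series=[
    [0,0,-0.5,0,0,-0.117],
    [0,0,-0.5,0,0,-0.117],
    [0,0,-0.5,0,0,-0.117],
    [0,0,-0.5,0,0,-0.117],
    [0,0,-0.5,0,0,-0.117],
    [0,0,-0.5,0,0,-0.117],
    [0,0,-0.5,0,0,-0.117],
    [0,0,-0.5,0,0,-0.117],
    [0,0,0,0,0,-0.117],
    [0,0,0,0,0,-0.117],
    [0,0,0,0,0,-0.117],
    [0,0,0,0,0,-0.117],
    [0,0,0,0,0,-0.117],
    [0,0,0,0,0,0],
    [0,0,0,0,0,0],
  ],
  jaw=-1,
  grip_force=25,
)

```text
t: 2.25
position: [255.3, -624.8, 271.3]
eef_rot: [0.579, 0.815, -0.0, 0.0]
force: [0.7, -0.5, -0.5]
gripper_width: 85.4
grasp_force: 0.0
```

Call:
servo_tool(
  series=[
    [1,1,0,0,0,0],
    [2.7,2.8,0,0,0,0],
    [2.7,2.8,0,0,0,0],
    [2.7,2.8,0,0,0,0],
    [2.7,2.8,0,0,0,0],
    [2.7,2.8,0,0,0,0],
    [2.7,2.8,0,0,0,0],
    [2.7,2.8,0,0,0,0],
    [2.7,2.8,0,0,0,0],
    [2.7,2.8,0,0,0,0],
    [2.7,2.8,0,0,0,0],
    [2.7,2.8,0,0,0,0],
    [2.7,2.8,0,0,0,0],
    [2.7,2.8,0,0,0,0],
    [2.7,2.8,0,0,0,0],
    [2.7,2.8,0,0,0,0],
    [2.7,2.5,0,0,0,0],
    [0,0,0,0,0,0],
    [0,0,0,0,0,0],
  ],
)

```text
t: 3.83
position: [537.8, -54.5, 271.3]
eef_rot: [0.577, 0.817, -0.0, -0.0]
force: [-0.4, -0.6, -0.4]
gripper_width: 85.1
grasp_force: 0.0
```

```bash
python3 - <<'E'
from h import *
s=arm.get_state();print(todry(s["position"]),s["position"],s["eef_rot"],s["joint_pos"].round(2))
E
```

```text
[-31.38095745 -21.05881277] [537.81683859 -54.5024571  271.28065604] [ 5.76929862e-01  8.16793676e-01 -1.05249338e-04 -1.15792240e-04] [-0.29 -0.04  1.86 -0.    1.32 -0.63]
```

Call:
servo_tool(
  series=[
    [-0.2,-0.1,1.2,0,0,0],
    [0,0,1.5,0,0,0],
    [0,0,1.5,0,0,0],
    [0,0,1.5,0,0,0],
    [0,0,1.2,0,0,0],
    [0,0,0.8,0,0,0],
    [0,0,0,0,0,0],
    [0,0,0,0,0,0],
  ],
)

```text
t: 4.5
position: [537.3, -59.8, 193.9]
eef_rot: [0.579, 0.816, -0.0, -0.0]
force: [-0.1, 0.2, 0.0]
gripper_width: 85.4
grasp_force: 0.0
```

Call:
servo_tool(
  series=[
    [0,0,0,0,0,0],
    [0,0,0,0,0,0],
    [0,0,0,0,0,0],
    [0,0,0,0,0,0],
    [0,0,0,0,0,0],
    [0,0,0,0,0,0],
    [0,0,0,0,0,0],
    [0,0,0,0,0,0],
    [0,0,0,0,0,0],
    [0,0,0,0,0,0],
    [0,0,0,0,0,0],
    [0,0,0,0,0,0],
  ],
  jaw=1,
  grip_force=25,
)

```text
t: 5.5
position: [538.4, -59.3, 195.9]
eef_rot: [0.578, 0.816, 0.0, 0.001]
force: [0.3, -0.9, 6.0]
gripper_width: 31.5
grasp_force: 30.5
```

```bash
python3 - <<'E'
from h import *
im,d=arm.get_image("side");a=im[120:270,230:430,::-1];cv2.imwrite("pics/s2.png",cv2.resize(a,None,fx=3,fy=3,interpolation=cv2.INTER_CUBIC))
s=arm.get_state();print(todry(s["position"]),s["position"],s["force"],s["gripper_width"],s["t"])
E
```

```text
[-32.47174144 -25.799773  ] [538.36612384 -59.33617196 195.90101376] [-0.50524739  0.76958475  6.33106023] 31.4617965260917 5.55
```

View pics/s2.png

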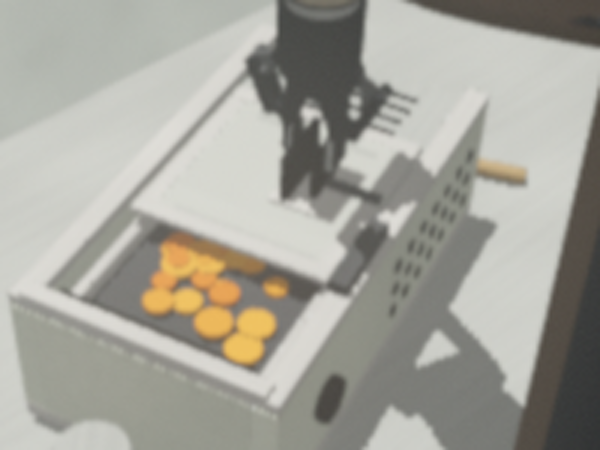

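Call:
servo_tool(
  series=[
    [0.3,0,0,0,0,0],
    [0.5,0,0,0,0,0],
    [0.6,0,0,0,0,0],
    [0.6,0,0,0,0,0],
    [0.6,0,0,0,0,0],
    [0.6,0,0,0,0,0],
    [0.6,0,0,0,0,0],
    [0.6,0,0,0,0,0],
    [0.6,0,0,0,0,0],
    [0.6,0,0,0,0,0],
    [0.6,0,0,0,0,0],
    [0.6,0,0,0,0,0],
    [0.6,0,0,0,0,0],
    [0.6,0,0,0,0,0],
    [0.3,0,0,0,0,0],
    [0.2,0,0,0,0,0],
    [0,0,0,0,0,0],
    [0,0,0,0,0,0],
  ],
)

```text
t: 7.05
position: [510.1, 20.8, 195.9]
eef_rot: [0.578, 0.816, 0.0, 0.001]
force: [-1.2, 0.2, 6.8]
gripper_width: 31.4
grasp_force: 30.5
```

Call:
servo_tool(
  series=[
    [0,0,0,0,0,0],
    [0,0,0,0,0,0],
    [0,0,0,0,0,0],
    [0,0,0,0,0,0],
    [0,0,0,0,0,0],
    [0,0,0,0,0,0],
    [0,0,0,0,0,0],
    [0,0,0,0,0,0],
  ],
  jaw=-1,
)

```text
t: 7.72
position: [509.5, 21.0, 194.2]
eef_rot: [0.578, 0.816, 0.0, -0.0]
force: [-0.7, 0.7, -0.5]
gripper_width: 85.3
grasp_force: 0.0
```

Call:
servo_tool(
  series=[
    [0,0,-1,0,0,0],
    [0,0,-2,0,0,0],
    [0,0,-3,0,0,0],
    [0,0,-1,0,0,0],
    [-2,0,0,0,0,0],
    [-3,0,0,0,0,0],
    [-3,0,0,0,0,0],
    [-2,0,0,0,0,0],
    [0,0,0,0,0,0],
    [0,0,0,0,0,0],
  ],
  jaw=1,
)

```text
t: 8.55
position: [542.7, -74.0, 264.2]
eef_rot: [0.579, 0.815, 0.0, -0.0]
force: [0.7, 0.4, -0.6]
gripper_width: 0.1
grasp_force: 0.0
```

```bash
python3 - <<'E'
from h import *
s=arm.get_state();print(todry(s["position"]),s["position"],s["force"],s["gripper_width"],s["t"])
for n in("top","side"):
    im,d=arm.get_image(n);cv2.imwrite(f"pics/{n}3.png",im[:,:,::-1])
    if n=="side": a=im[120:320,210:430,::-1];cv2.imwrite("pics/s3.png",cv2.resize(a,None,fx=3.5,fy=3,interpolation=cv2.INTER_CUBIC))
    P,u,v=cloud(n,d);D=todry(P);m=(P[:,2]>217.5)&(P[:,2]<222.5)&(abs(D[:,0]+40)<35)&(abs(D[:,1]-62)<45)
    D=D[m]
    for s in(D[:,0]<-37,D[:,0]>-37):
        q=D[s]
        if len(q):print(n,len(q),q.min(0).round(1),q.max(0).round(1))
E
```

```text
[-33.26186795 -41.09385443] [542.71121123 -74.02131555 264.19569613] [ 0.72361962  0.42807709 -0.61770322] 0.12639544521765392 8.55
top 79 [-53.2  40.2] [-45.3  82.9]
top 127 [-24.9  27.2] [-16.7  96. ]
side 32 [-52.7  40.7] [-44.   83.6]
side 50 [-24.3  30.5] [-16.2  95.6]
```

View pics/s3.png

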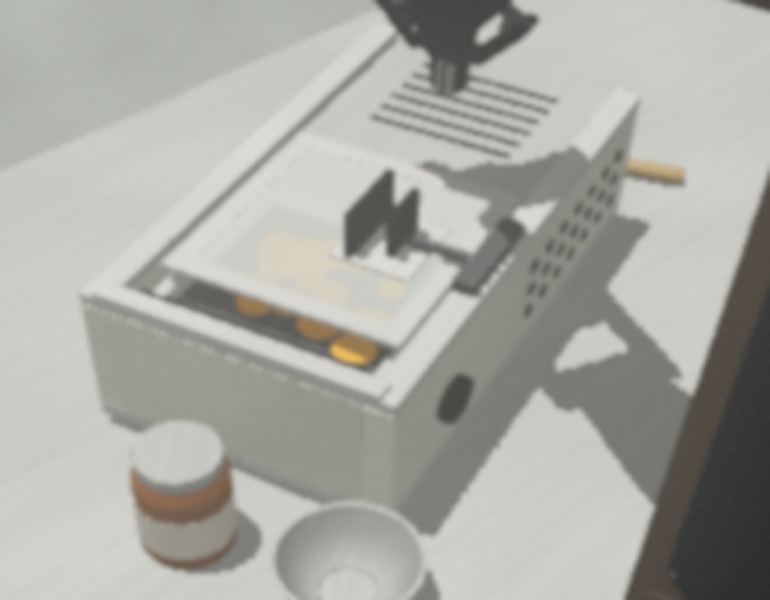

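The bolt is riding on the bar, with the plates 28.5 mm apart. The fixed plate's -y end is at dryer y≈27, so next I push it there with the fingers shut.

Call:
servo_tool(
  series=[
    [0,1.25,1,0,0,0],
    [0,0,2,0,0,0],
    [0,0,2,0,0,0],
    [0,0,1.8,0,0,0],
    [0,0,1,0,0,0],
    [1,0,0,0,0,0],
    [1.5,0,0,0,0,0],
    [1,0,0,0,0,0],
    [0.7,0,0,0,0,0],
    [0.5,0,0,0,0,0],
    [0.5,0,0,0,0,0],
    [0.5,0,0,0,0,0],
    [0.5,0,0,0,0,0],
    [0.5,0,0,0,0,0],
    [0.5,0,0,0,0,0],
    [0.5,0,0,0,0,0],
    [0.3,0,0,0,0,0],
    [0,0,0,0,0,0],
  ],
)

```text
t: 10.15
position: [528.8, 4.9, 187.3]
eef_rot: [0.578, 0.816, -0.001, 0.002]
force: [1.4, -4.6, 0.2]
gripper_width: -0.1
grasp_force: 2.3
```

```bash
python3 - <<'E'
from h import *
s=arm.get_state();print(todry(s["position"]),s["position"],s["force"]);print(todry(s["force"][:2]+O))
E
```

```text
[-20.07838021  37.94394858] [528.8377898    4.89830705 187.31497246] [ 1.41357874 -4.57068326  0.24030397]
[-0.18822135 -4.78057768]
```

Call:
servo_tool(
  series=[
    [0.3,0,0,0,0,0],
    [0.3,0,0,0,0,0],
    [0.3,0,0,0,0,0],
    [0.2,0,0,0,0,0],
    [0.1,0,0,0,0,0],
    [0.1,0,0,0,0,0],
    [0.1,0,0,0,0,0],
    [0,0,0,0,0,0],
  ],
)

```text
t: 10.82
position: [524.9, 16.0, 187.4]
eef_rot: [0.578, 0.816, -0.002, 0.004]
force: [3.0, -10.0, -0.2]
gripper_width: 0.3
grasp_force: 5.5
```

Call:
servo_tool(
  series=[
    [0.1,0,0,0,0,0],
    [0.1,0,0,0,0,0],
    [0.1,0,0,0,0,0],
    [0.1,0,0,0,0,0],
    [0,0,0,0,0,0],
  ],
)

```text
t: 11.23
position: [524.1, 18.4, 187.4]
eef_rot: [0.578, 0.816, -0.003, 0.006]
force: [4.0, -14.9, -1.9]
gripper_width: 0.2
grasp_force: 7.5
```

Call:
servo_tool(
  series=[
    [0.1,0,0,0,0,0],
    [0.1,0,0,0,0,0],
    [0.1,0,0,0,0,0],
    [0.1,0,0,0,0,0],
    [0,0,0,0,0,0],
    [0,0,0,0,0,0],
  ],
)

```text
t: 11.73
position: [523.0, 21.6, 187.4]
eef_rot: [0.578, 0.816, -0.003, 0.006]
force: [4.9, -15.9, -2.4]
gripper_width: 0.2
grasp_force: 8.4
```

Call:
servo_tool(
  series=[
    [0.1,0,0,0,0,0],
    [0.1,0,0,0,0,0],
    [0.1,0,0,0,0,0],
    [0,0,0,0,0,0],
    [0,0,0,0,0,0],
    [0,0,0,0,0,0],
  ],
)

```text
t: 12.23
position: [522.4, 23.2, 187.5]
eef_rot: [0.578, 0.816, -0.004, 0.007]
force: [6.1, -19.3, -2.6]
gripper_width: 0.1
grasp_force: 10.3
```

```bash
cat > m.py <<'E'
from h import *
for n in("top","side"):
    im,d=arm.get_image(n);cv2.imwrite(f"pics/{n}_m.png",im[:,:,::-1])
    P,u,v=cloud(n,d);D=todry(P);m=(P[:,2]>217.5)&(P[:,2]<222.5)&(abs(D[:,0]+40)<35)&(abs(D[:,1]-105)<45)
    D=D[m]
    for s in(D[:,0]<-37,D[:,0]>-37):
        q=D[s]
        if len(q):print(n,len(q),q.min(0).round(1),q.max(0).round(1),np.median(q,0).round(1))
E
python3 m.py
```

```text
side 32 [-61.7  83. ] [-54.  127.2] [-58.6  99.4]
side 68 [-33.   62.2] [ -6.  139.5] [-20.4  93.9]
```

The squeeze plate is back at -58.6, 38 mm from the fixed plate, so the bolt is out. I'll back off, lift clear and check.

Call:
servo_tool(
  series=[
    [-0.3,0,0,0,0,0],
    [-0.5,0,0,0,0,0],
    [-1,0,0,0,0,0],
    [-2,0,0,0,0,0],
    [-2,0,-1,0,0,0],
    [-2,0,-2,0,0,0],
    [-2,0,-3,0,0,0],
    [-2,0,-2,0,0,0],
    [0,0,0,0,0,0],
    [0,0,0,0,0,0],
    [0,0,0,0,0,0],
  ],
)

```text
t: 13.25
position: [558.0, -80.8, 265.0]
eef_rot: [0.578, 0.816, 0.0, -0.001]
force: [0.1, 0.8, -0.5]
gripper_width: 0.2
grasp_force: 0.0
```

```bash
python3 m.py; python3 - <<'E'
import cv2
a=cv2.imread("pics/side_m.png")[140:320,210:430];cv2.imwrite("pics/s4.png",cv2.resize(a,None,fx=3.3,fy=3.3,interpolation=cv2.INTER_CUBIC))
E
```

```text
top 83 [-63.2  79.8] [-54.9 123. ] [-59.1 102.7]
top 121 [-24.8  67.3] [-16.8 135.5] [-21.2  99.9]
side 35 [-61.6  80.4] [-53.8 123.9] [-58.  101.1]
side 47 [-24.2  67.6] [-16.7 136.5] [-20.3 100.3]
```

View pics/s4.png

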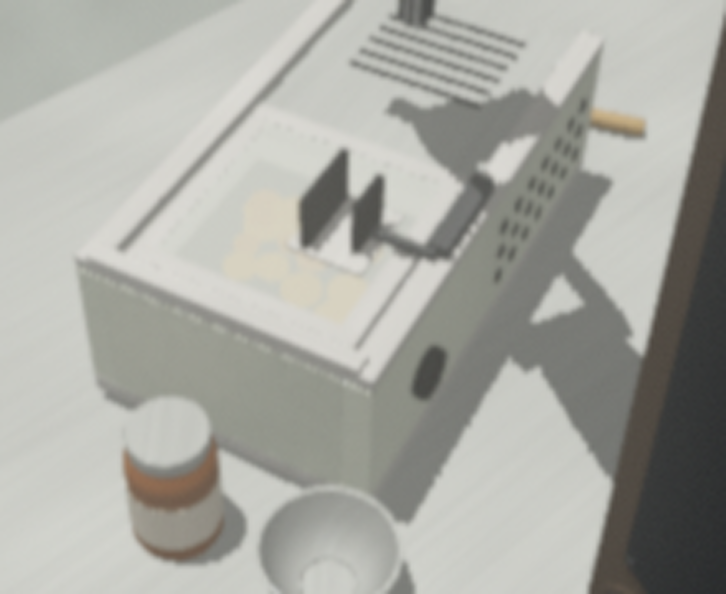

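The picture shows the hatch closed. The bolt, at crop px (435,250), lies past the bar's +y end at about (440,240). The plates are 38 mm apart, so the bolt is fully out, and the arm is clear.

```bash
python3 -c "
from cell import arm
print(arm.finish_job())"
```

```text
the job is handed in; nothing more can be done
None
```

The hatch is shut and latched with the bolt fully out beyond the bar's end. The jar, bowl and spatula were never touched, and the job is handed in; no verdict came back.

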